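# Fill the jar row and draw out the telescopic guard bar

### The arm

A 7-joint arm with a two-finger parallel gripper is mounted at the origin on the work surface. World frame = base frame: x ahead of the robot, y to its left, z up, the work surface at z = 0. Lengths are in m, angles in degrees, forces in N, time in s.
With the tool pointing down it reaches from about 0.4 to 0.925 m from the base axis. Payload 4.1 kg.
Tool frame: the origin (TCP) lies between the finger pads; the fingertips stand 25 mm ahead of it and the grasp point (between the pads) lies 6 mm ahead of it (robot.tip_extent is the z of the fingertips in the tool frame, in m); z points along the fingers, y is the line along which they close (so a half turn about z gives the same grasp; the last joint's range is limited). The gripper opens to 85 mm and grips with 20 to 120 N. Pads are 22 mm wide; open, the fingers measure 114 mm over their backs; the gripper's body (76 mm by 85 mm) begins 54 mm behind the grasp point. The pads swing forward as they close: fully open they stand 13 mm farther back than shut.
Start: joints at [63.827, 22.827, 2.584, 88.041, -1.071, 69.15, -2.905], TCP at [0.228, -0.609, 0.256] pointing down, gripper open.
Joint ranges: [-161.44, 161.44], [-28.35, 127.94], [-78.24, 83.42], [0, 140.83], [-78.03, 258.03], [13.02, 114.36], [-168.23, 168.23]. Speed limits (degrees/s): [147.25, 147.25, 180, 180, 180, 180, 180].

### API

Orientations are given as [roll, pitch, yaw] about the fixed x, y, z axes, in that order (R = Rz(yaw) Ry(pitch) Rx(roll)).
In Python, from workcell import robot, planner, capture gives the robot as it stands (robot), with the cameras as plain functions and the kinematics (planner). Calls block until the motion is done:
- robot.goto(position, orientation): joint-space move of the TCP to a pose.
- robot.movel(position, rot=None, max_speed=0.15, f_stop=None): straight line of the TCP; rot=None keeps the orientation; max_speed is the mean speed in m/s. With f_stop (N) it stops when the force on the tool has changed by that much, and returns True; else False.
- robot.move_j(angles): joint-space move.
- robot.gripper_to(opening, force=None): finger opening in m; force is the grip in N (None keeps the last); returns when the fingers have stopped.
- robot.pause(seconds).
- planner.inverse_kinematics(position, orientation): joint angles nearest the present ones, or None.
- robot.observe(): the state.
- capture(name): name is "scene" or "top" or "wrist"; returns a dict with "img" (400x640x3 uint8, red, green, blue), "camera_matrix" (3x3 intrinsics, pixels), "origin" and "attitude" of the camera in the world; the wrist camera has in their place "tool_from_camera" (4x4, takes a point from camera to tool coordinates, whose origin is the TCP and whose axes are the flange's). Camera axes: x right, y down, z forward; pixel columns grow to the right and rows downward; lengths in m; the calibration is good to about 2 mm. A picture is of the moment at which its call begins: read the wrist's pose just before it. There is no depth.
A pose or a line that the arm cannot do raises robot.Unreachable and nothing moves.
- robot.finish_job(): hands the job in; it is judged then, once.
The state is a dict: "time_s": time; "joints": joint angles; "joint_velocities": joint speeds; "joint_torque": joint torques, N m; "tool_pos": TCP position; "tool_rot": TCP orientation; "contact_force": force on the tool from outside, world axes, zero at the start; "torque": the same for the moment, N m; "opening": finger opening in m; "grip_force": force on a finger pad.
Only numpy, scipy, OpenCV 4.12 (cv2) and the standard library are available. Lean on these libraries where they do the work, as an engineer would, in place of code of your own. Each camera call takes 0.05 s, during which the arm holds its last target. There are 200 camera calls.

### The job

Put the two white jars from the bench into the two empty pockets of the grey tray, upright and seated on the pocket floors, so that the row of three is full. Then press the release button of the telescopic guard bar, pull the bar by its upright post past its first stop all the way out to its second stop across the front of the row, and finish while still holding it fully extended (it springs back if let go). Leave the other bottles and the jar already in the tray where they are.

Things in the scene. Friction and masses are not known exactly. Their poses are not given: they have to be found in the camera images.
- rig: Fixed rig, origin on the bench. Its x points away from the robot, y along the row. Grey tray (x -35..75, y -150..90 mm, 14 high) with three round pockets 51 wide, 8 deep; at its left (+y) end an aluminium housing (x -61..-19, y 130..260, 54 high) on a foot (x -78..-2, 8 high) holds a telescopic bar whose axis is at x -40, 35 above the bench. Stands in an 8 x 8 cm area, yaw up to 0.2 rad.
- slot0 (a point): Centre of the floor of the pocket nearest the housing (rig x 20, y 35 mm), 6 mm above the bench; empty at the start. Tray top is at 14 mm.
- slot1 (a point): Centre of the floor of the middle pocket (rig x 20, y -29 mm), 6 mm above the bench; empty at the start.
- slot2 (a point): Centre of the floor of the far pocket (rig x 20, y -93 mm), 6 mm above the bench; jar_c stands in it. Pockets are 64 mm apart, so jars leave 20 mm between them: grip the jars across the row (fingers apart along the rig's x).
- jar_a: Loose white plastic screw-top jar, round, 44 mm diameter, 70 mm tall, with a narrow groove under its lid 50 to 54 mm up, about 0.12 kg. Origin: centre of its underside, z up its axis. Starts upright on the bench to the right of the rig, at one of four spots shared with jar_b, white_bottle and amber_bottle, which are at least 95 mm apart.
- jar_b: A second jar just like jar_a; either jar may go in either empty pocket.
- jar_c: A third such jar, already standing in the far pocket (slot2); it stays there.
- white_bottle: Bystander: white plastic bottle, 56 mm diameter, 120 mm tall, upright on the bench. Origin: centre of its underside. Leave it alone.
- amber_bottle: Bystander: small amber glass bottle with black cap, 38 mm diameter, 85 mm tall, upright on the bench. Origin: centre of its underside. Leave it alone.
- button_top (a point): Centre of the top of the black round release button (28 mm diameter) on top of the housing (rig x -40, y 195 mm), 67 mm above the bench. It is pushed straight down 6 mm with about 3 N and stays down by itself.
- release (a joint): Travel of the release button, m: 0 up (bar locked, only 3 mm of play), 0.006 fully down (it stays there). The bar is freed from about 0.0045.
- pull_post: Black upright post on the end of the bar, 16 mm diameter, 45 to 107 mm above the bench, on a steel boss (26 mm wide, 22 to 48 mm above the bench). Origin on the bar's axis, 35 mm above the bench; axes as the rig's. Retracted it stands at rig x -40, y 105 mm; fully out it is 190 mm farther along the rig's -y. It cannot turn or tilt. Grip it from above.
- post_grip (a point): Point on the post's axis to grip at, 82 mm above the bench; moves with the post.
- bar_inner (a joint): Extension of the thin inner stage out of the outer stage, m: 0 in, 0.095 at its stop (the first stop). Spring-loaded inwards with 3 to 5 N; comes out first.
- bar_outer (a joint): Extension of the thick outer stage out of the housing, m: 0 in, 0.095 at its stop (the second stop, with the inner stage out too). Spring-loaded inwards with 8 to 10 N; comes out after the inner stage, when the pull rises to about 9 N.

How it is judged:
By the outcome, as a careful person would: the job done as asked, in the order asked, and still so for the second after the job is handed in, while the arm keeps its last pose, push and grip.
It also fails if it takes over 72 s, if anything falls off the work surface, if the arm or the gripper's body presses on something with over 40 N, if the wrist force passes 120 N, or if a joint passes its speed limit or range.

## Working session

There is one attempt and no reset: what is moved stays moved. The work goes in short steps, each a Python script; the robot and the scene stay as the last script left them, time stands still between calls to the robot, and variables do not carry over. Pictures are saved under pics/ and viewed, at most 10 in all, crops included, and the job is handed in when it is done.

```bash
mkdir -p pics; ls; cat > h.py <<'E'
from workcell import robot, planner, capture
import numpy as np, cv2
from scipy.spatial.transform import Rotation as R
E
python3 - <<'E'
from h import *
for n in ("scene","top"):
    c=capture(n); cv2.imwrite(f"pics/{n}0.png",c["img"][:,:,::-1])
    print(n,c["camera_matrix"],c["origin"],c["attitude"])
s=robot.observe(); print(s["time_s"],s["tool_pos"],s["tool_rot"])
E
```

```text
pics
workcell.py
scene [[475.52991076   0.         318.72064989]
 [  0.         475.52991076 201.95860072]
 [  0.           0.           1.        ]] [ 1.15747293 -0.55091967  0.95142041] [-136.95687671    0.56278365   47.34587753]
top [[419.03203294   0.         322.80888431]
 [  0.         419.03203294 200.18426557]
 [  0.           0.           1.        ]] [ 0.47888712 -0.00583263  1.11056412] [-176.33763944    1.37000045  -89.09314868]
0.1 [ 0.22749119 -0.6083491   0.25540173] [-1.79904625e+02  4.38683772e-03  2.05080076e+01]
```

View pics/scene0.png

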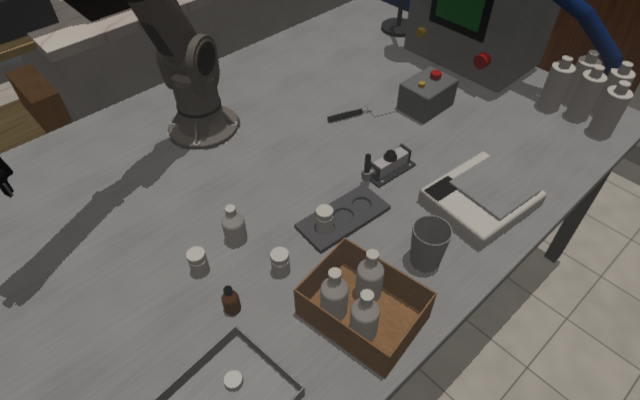

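View pics/top0.png

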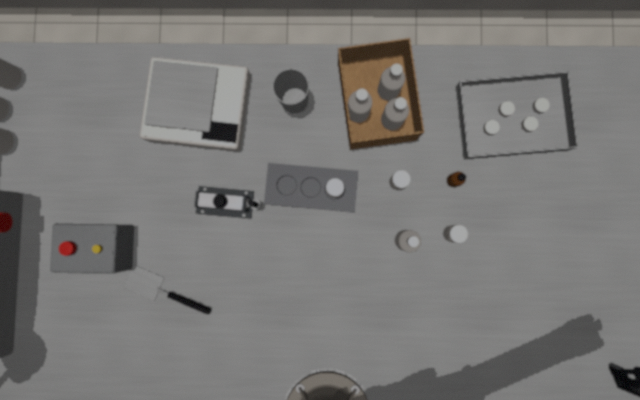

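Both views show the same layout. In the top view (right = -y, up = +x), the loose jar lids are at (401,179) and (458,234), with jar_c at (335,187). The empty pockets are at (287,185) and (311,187), the button at (220,201) and the post near (255,205). In the scene view the two loose jars are at (280,256) and (197,255).

```bash
cat >> h.py <<'E'
def ray(K,o,A,p):
    d=A@np.linalg.solve(K,[p[0],p[1],1.]); return o,d/np.linalg.norm(d)
def plane(r,z): return r[0]+r[1]*(z-r[0][2])/r[1][2]
def tri(rs):
    M=sum(np.eye(3)-np.outer(d,d) for o,d in rs); b=sum((np.eye(3)-np.outer(d,d))@o for o,d in rs)
    x=np.linalg.solve(M,b); return x,[round(1e3*np.linalg.norm((np.eye(3)-np.outer(d,d))@(x-o)),1) for o,d in rs]
def cam(n):
    s=robot.observe(); c=capture(n)
    if n=="wrist":
        T=np.array(c["tool_from_camera"]); Rt=R.from_euler("xyz",s["tool_rot"],degrees=True).as_matrix()
        o=np.array(s["tool_pos"])+Rt@T[:3,3]; A=Rt@T[:3,:3]
    else: o=np.array(c["origin"]); A=R.from_euler("xyz",c["attitude"],degrees=True).as_matrix()
    K=np.array(c["camera_matrix"]); return c["img"],K,o,A
def proj(K,o,A,P):
    q=K@(A.T@(np.array(P)-o)); return q[:2]/q[2]
def down(yaw): return [180,0,yaw]
E
python3 - <<'E'
from h import *
t=cam("top")[1:]; s=cam("scene")[1:]
for n,p,q,z in [("jarA",(401,179),(280,254),.07),("jarB",(458,234),(197,254),.07),("jarC",(335,187),(325,211),.076),("button",(220,201),(391,156),.067),("s0",(287,185),(361,205),.01),("s1",(311,187),(344,217),.01)]:
    print(n,plane(ray(*t,p),z).round(3),tri([ray(*t,p),ray(*s,q)]))
print(plane(ray(*t,(409,241)),.12),plane(ray(*t,(457,179)),.08))
c=capture("wrist"); print(c["camera_matrix"],c["tool_from_camera"],robot.tip_extent)
E
```

```text
jarA [ 0.601 -0.173  0.07 ] (array([ 0.6017532 , -0.17381902,  0.06435129]), [np.float64(0.7), np.float64(0.7)])
jarB [ 0.467 -0.313  0.07 ] (array([ 0.4673508 , -0.31465247,  0.06185572]), [np.float64(1.5), np.float64(1.5)])
jarC [ 0.578 -0.01   0.076] (array([ 0.57891401, -0.00926787,  0.06963078]), [np.float64(0.6), np.float64(0.6)])
button [0.54  0.278 0.067] (array([0.54103441, 0.28355016, 0.04992768]), [np.float64(0.7), np.float64(0.7)])
s0 [0.588 0.117 0.01 ] (array([0.5879808 , 0.11712796, 0.00523506]), [np.float64(0.4), np.float64(0.4)])
s1 [0.583 0.053 0.01 ] (array([0.58459065, 0.05433069, 0.00200672]), [np.float64(0.7), np.float64(0.7)])
[ 0.44898743 -0.18466675  0.12      ] [ 0.60127227 -0.30871798  0.08      ]
[[288.81819187   0.         319.58152589]
 [  0.         288.81819187 195.25971253]
 [  0.           0.           1.        ]] [[-4.86891368e-04 -9.65066503e-01 -2.62004595e-01  6.56071719e-02]
 [ 9.99999881e-01 -4.74021916e-04 -1.12321074e-04 -2.22177267e-05]
 [-1.57986141e-05 -2.62004619e-01  9.65066619e-01 -1.18141974e-01]
 [ 0.00000000e+00  0.00000000e+00  0.00000000e+00  1.00000000e+00]] 0.025
```

```bash
python3 - <<'E'
from h import *
import pickle
D=[]
for i,(p,y) in enumerate([((.50,-.27,.27),85.5),((.54,-.20,.27),85.5),((.55,.07,.27),85.5),((.54,.15,.27),85.5)]):
    print(planner.inverse_kinematics(p,down(y)),planner.inverse_kinematics(p,down(y-180)))
    robot.goto(p,down(y)); D.append(cam("wrist"))
pickle.dump(D,open("w.pkl","wb"))
for k in (0,2):
    cv2.imwrite(f"pics/pair{k}.png",cv2.resize(np.vstack([D[k][0],D[k+1][0]]),(480,600))[:,:,::-1])
print(robot.observe()["time_s"])
E
```

```text
[ 40.26776808  14.65446624 -19.56010538  98.00928296   5.23285689
  68.23103284  14.85245263] [  18.75330883   13.91885842    6.37403581   98.59509885   -1.65547403
   67.57720386 -158.92672883]
[ 34.08117389  15.65541946 -22.01107953  96.94707455   6.23591761
  68.60405882   6.02973873] [  14.01796677   14.66025738    2.48701555   97.49832323   -0.67935792
   67.85604033 -167.81980526]
[ 14.32057869  14.29754076 -30.99610691  99.57094666   7.86764689
  68.29273259 -23.31152739] [ 39.85897407  23.09869435 -66.08974344  99.01556913  22.09308638
  72.47130363 144.12264408]
[  7.81410273  15.27564481 -33.42350346  98.74149447   8.96358432
  68.65732782 -32.4543003 ] [ 31.06666571  23.9637141  -66.09623467  98.23514008  22.85876869
  72.91630566 135.38146419]
3.9333
```

View pics/pair0.png

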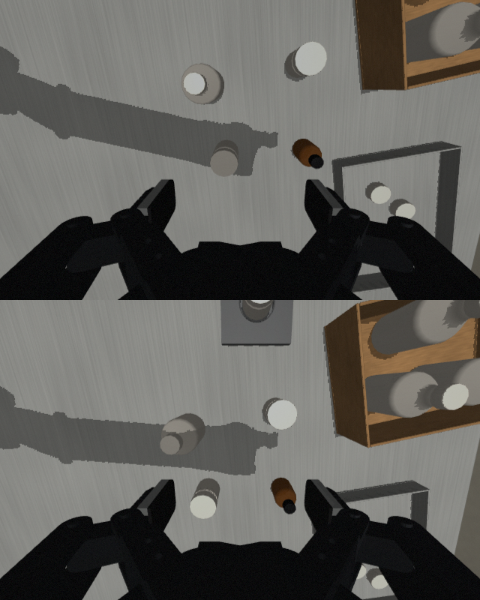

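View pics/pair2.png

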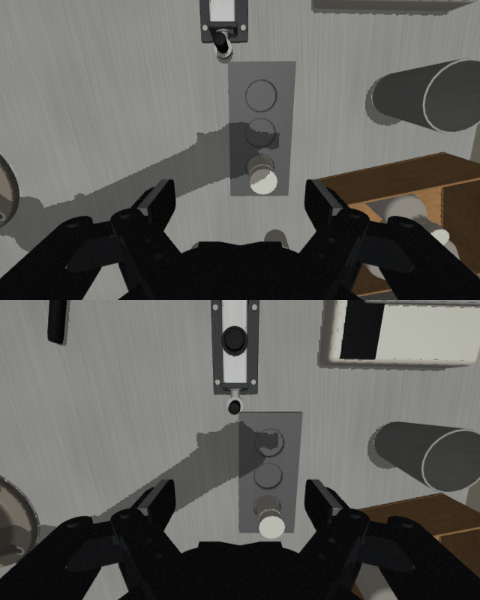

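The jar pair shows jar_a's lid at full-resolution pixels (414,76) and (376,152), and the shaded jar_b lid at (299,216) and (271,275). The rig pair shows pockets at (348,128)/(360,189) and (347,177)/(357,233), jar_c's lid at (352,243)/(361,301), the button at (312,51) and the post top at about (313,143). Next I'll refine these with circle fits.

```bash
cat > m.py <<'E'
from h import *
import pickle
D=pickle.load(open("w.pkl","rb"))
def circ(img,p,r,w=34,f=4):
    x0,y0=max(0,p[0]-w),max(0,p[1]-w); g=cv2.cvtColor(img,cv2.COLOR_RGB2GRAY)[y0:p[1]+w,x0:p[0]+w]
    g=cv2.normalize(cv2.resize(g,None,fx=f,fy=f,interpolation=cv2.INTER_CUBIC),None,0,255,cv2.NORM_MINMAX)
    c=cv2.HoughCircles(cv2.GaussianBlur(g,(0,0),2),cv2.HOUGH_GRADIENT_ALT,1.5,400,param1=120,param2=.3,minRadius=int(f*r*.8),maxRadius=int(f*r*1.25))
    v=cv2.cvtColor(g,cv2.COLOR_GRAY2BGR); out=None
    if c is not None:
        c=c[0][np.argmin(np.hypot(*(c[0][:,:2]-f*np.array([p[0]-x0,p[1]-y0])).T))]
        cv2.circle(v,(int(c[0]),int(c[1])),int(c[2]),(0,0,255),1); out=(c[:2]+.5)/f-.5+[x0,y0]
    return out,(None if c is None else c[2]/f),cv2.resize(v,(190,190))
E
python3 - <<'E'
from m import *
L={"A":[(0,(414,76),20),(1,(376,152),20)],"B":[(0,(299,216),20),(1,(271,275),20)],"C":[(2,(352,243),20),(3,(361,301),20)],
"s0":[(2,(348,128),20),(3,(360,189),20)],"s1":[(2,(347,177),20),(3,(357,233),20)],"btn":[(3,(312,51),13)]}
V=[]
for n,l in L.items():
    rs=[]
    for k,p,r in l:
        c,rr,v=circ(D[k][0],p,r); V.append(v)
        if c is not None: rs.append(ray(*D[k][1:],c)); print(n,k,c.round(1),round(rr,1),"z.07",plane(rs[-1],{"s0":.014,"s1":.014,"C":.076,"btn":.067}.get(n,.07)).round(4))
    if len(rs)==2: print("  tri",tri(rs))
V.append(V[0]*0); 
cv2.imwrite("pics/mos.png",np.vstack([np.hstack(V[i:i+4]) for i in (0,4,8)]))
E
```

```text
A 0 [411.5  78.4] 22.6 z.07 [ 0.601  -0.1765  0.07  ]
A 1 [374.6 151.4] 20.5 z.07 [ 0.6022 -0.1748  0.07  ]
  tri (array([ 0.60355665, -0.1757871 ,  0.06204519]), [np.float64(0.1), np.float64(0.1)])
B 0 [297.6 217.2] 17.8 z.07 [ 0.4689 -0.317   0.07  ]
B 1 [270.  275.5] 16.9 z.07 [ 0.4692 -0.3174  0.07  ]
  tri (array([ 0.46915156, -0.31700284,  0.0704666 ]), [np.float64(0.2), np.float64(0.2)])
C 2 [351.4 241.6] 20.1 z.07 [ 0.5807 -0.0109  0.076 ]
C 3 [362.2 299.2] 18.4 z.07 [ 0.5804 -0.0065  0.076 ]
  tri (array([ 0.58231802, -0.01896125,  0.05845688]), [np.float64(0.1), np.float64(0.1)])
s0 2 [348.1 127.4] 21.1 z.07 [0.5901 0.1169 0.014 ]
s0 3 [359.8 189.5] 19.2 z.07 [0.5909 0.118  0.014 ]
  tri (array([0.59105848, 0.11672063, 0.00925947]), [np.float64(0.5), np.float64(0.5)])
s1 2 [347.9 176.8] 19.3 z.07 [0.5862 0.0535 0.014 ]
s1 3 [357.5 233.1] 17.9 z.07 [0.5852 0.0557 0.014 ]
  tri (array([0.58668352, 0.05129823, 0.0036895 ]), [np.float64(0.4), np.float64(0.4)])
btn 3 [312.1  50.8] 13.4 z.07 [0.5424 0.2807 0.067 ]
```

View pics/mos.png

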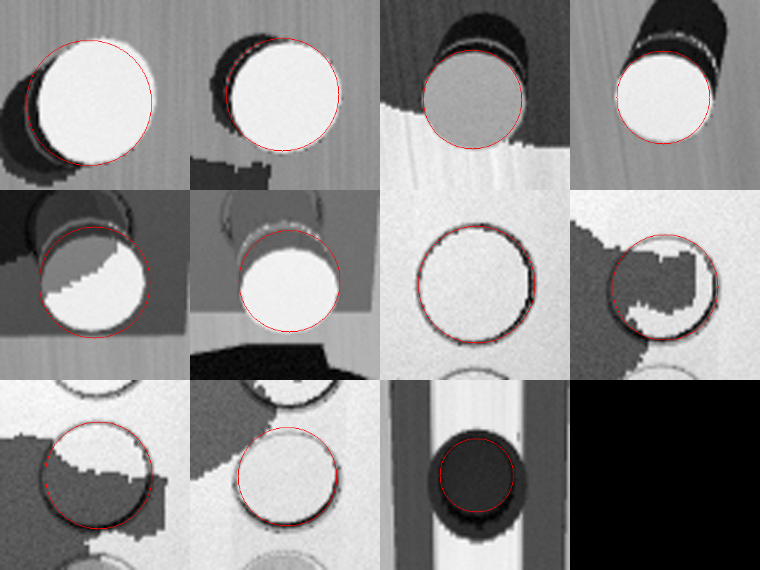

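The mosaic shows tight circle fits on jar_b, the pockets and the button. The circles for lids A and C also take in some shaded rim, so for those I'll use ellipses fitted to the bright blob. Then I'll fit the rig pose.

```bash
python3 - <<'E'
from m import *
def blob(k,p,w=34,f=4):
    x0,y0=p[0]-w,p[1]-w; g=cv2.resize(cv2.cvtColor(D[k][0],cv2.COLOR_RGB2GRAY)[y0:p[1]+w,x0:p[0]+w],None,fx=f,fy=f,interpolation=cv2.INTER_CUBIC)
    m=((g>.8*np.percentile(g,99))*255).astype(np.uint8)
    c=max(cv2.findContours(m,0,2)[0],key=cv2.contourArea); e=cv2.fitEllipse(cv2.convexHull(c))
    return (np.array(e[0])+.5)/f-.5+[x0,y0],np.array(e[1])/f
P={}
for n,l,z in [("A",[(0,(414,76)),(1,(376,152))],.07),("C",[(3,(361,301))],.076)]:
    rs=[]
    for k,p in l:
        c,e=blob(k,p); rs.append(ray(*D[k][1:],c)); print(n,c,e,plane(rs[-1],z).round(4)); P[n]=plane(rs[-1],z)[:2]
    if len(rs)>1: print(tri(rs))
rig=np.array([[20,35],[20,-29],[-40,195],[20,-93]])/1e3; w=np.array([[.5905,.1175],[.5857,.0546],[.5424,.2807],P["C"]])
a=rig-rig.mean(0); b=w-w.mean(0); yaw=np.arctan2((a[:,0]*b[:,1]-a[:,1]*b[:,0]).sum(),(a*b).sum())
M=np.array([[np.cos(yaw),-np.sin(yaw)],[np.sin(yaw),np.cos(yaw)]]); t=w.mean(0)-M@rig.mean(0)
print(np.degrees(yaw),t,((rig@M.T+t-w)*1e3).round(1)); F=lambda x,y:(M@[x,y]+t).round(4)
print("s0",F(.02,.035),"s1",F(.02,-.029),"btn",F(-.04,.195),"post",F(-.04,.105),"end",F(-.04,-.085))
Pp=[*F(-.04,.105),.107]; print("post top predicted px", [proj(*D[k][1:],Pp).round(1) for k in (2,3)])
E
```

```text
A [414.45055008  77.55608368] [41.57489014 46.4171524 ] [ 0.604  -0.1759  0.07  ]
A [376.24017715 152.54133606] [38.55072021 40.97388458] [ 0.604  -0.1762  0.07  ]
(array([ 0.60372294, -0.17606342,  0.07109349]), [np.float64(0.1), np.float64(0.1)])
C [362.03288651 302.93172455] [30.25390244 34.53461456] [ 0.58   -0.0117  0.076 ]
-4.347928391869788 [0.56760749 0.08373111] [[-0.3 -0.4]
 [-0.3 -1.3]
 [ 0.1  0.5]
 [ 0.5  1.2]]
s0 [0.5902 0.1171] s1 [0.5854 0.0533] btn [0.5425 0.2812] post [0.5357 0.1915] end [0.5213 0.002 ]
post top predicted px [array([292.1,  50.3]), array([312.1, 143.5])]
```

```bash
cat > pick.py <<'E'
from h import *
YAW=85.65
def jar(src,dst,zg=.041):
    o=down(YAW)
    robot.gripper_to(.075); robot.goto([*src,.17],o)
    robot.movel([*src,zg],max_speed=.1); robot.gripper_to(.03,force=40)
    s=robot.observe(); print("grip",s["opening"],s["grip_force"],s["tool_pos"]); f0=s["contact_force"]
    robot.movel([*src,.17],max_speed=.15); robot.goto([*dst,.17],o)
    print("held",robot.observe()["opening"])
    robot.movel([*dst,zg+.018],max_speed=.12); robot.pause(.2)
    print("stop",robot.movel([*dst,zg+.003],max_speed=.02,f_stop=6)); s=robot.observe()
    print(s["tool_pos"],s["contact_force"])
    return s
def release(dst):
    robot.gripper_to(.068); robot.movel([*dst,.17],max_speed=.15)
E
python3 - <<'E'
from pick import *
s=jar((.6038,-.176),(.5854,.0533))
if s["tool_pos"][2]<.050: release((.5854,.0533))
print(robot.observe()["time_s"])
E
```

```text
grip 0.04276776884948983 40.97445185179822 [ 0.60435915 -0.17613027  0.04170755]
held 0.04277436548412418
stop True
[0.58528202 0.05323294 0.04769051] [-0.35104771 -0.7419033   4.11749465]
12.45
```

```bash
python3 - <<'E'
from pick import *
s=jar((.4691,-.317),(.5902,.1171))
if s["tool_pos"][2]<.050: release((.5902,.1171))
print(robot.observe()["time_s"])
im=cam("wrist")[0]; 
t=cam("scene")[0][120:270,270:470]
cv2.imwrite("pics/after.png",np.hstack([cv2.resize(im,(480,300)),cv2.resize(t,(320,240),interpolation=cv2.INTER_CUBIC)[0:300] if 0 else cv2.copyMakeBorder(cv2.resize(t,(320,240)),0,60,0,0,0)])[:,:,::-1])
print([planner.inverse_kinematics([.5425,.2812,z],down(y)) for z,y in((.15,85.65),(.08,85.65))],[planner.inverse_kinematics(p,down(y)) for p in ([.5357,.1915,.076],[.5213,.002,.076]) for y in (-4.35,175.65)])
E
```

```text
grip 0.042690698862703755 40.72520595509559 [ 0.46952285 -0.31727726  0.04172148]
held 0.04291153886915334
stop True
[0.59009215 0.1170251  0.04775733] [-0.37986769 -0.08725206  3.59548894]
21.8083
[array([ -4.31807465,  28.03592381, -35.95422024,  99.24070163,
        18.81199671,  58.85004192, -51.28967806]), array([ -6.10979821,  32.79593181, -33.78954025, 102.09763415,
        22.49027293,  51.95123947, -54.13287498])] [array([ -11.65869134,   26.67185035,  -15.50912818,  108.55061092,
          9.60113676,   46.02444091, -126.63430205]), array([ 14.72345432,  34.82014996, -50.96611444, 107.86394403,
        33.46298311,  53.55145679,  33.57714538]), array([   6.5742165 ,   22.60027391,  -13.85747187,  115.0235666 ,
          7.72281769,   43.23079981, -106.24857558]), array([ 35.07137836,  29.85782173, -49.97499293, 114.31215056,
        30.06728405,  49.54563424,  54.21368768])]
```

View pics/after.png

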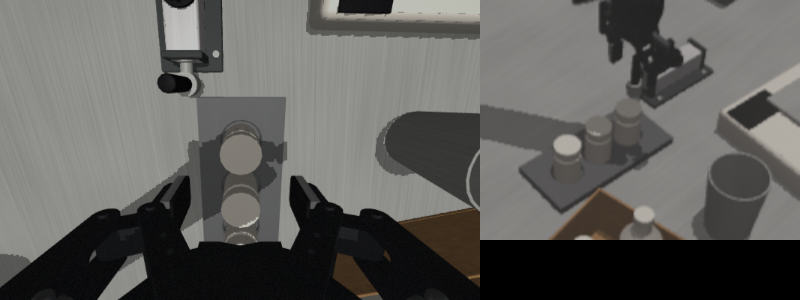

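The picture shows the row of three full and upright, with lids at (241,155) and (241,207) in the wrist half. Both jars set down exactly 6 mm above their bench grip height, so they're seated. The post top is at about (168,83). Next is the button press, then a look at the post.

```bash
python3 - <<'E'
from h import *
import pickle
D=pickle.load(open("w.pkl","rb"))
D.append(cam("wrist"))
robot.gripper_to(0.0,force=60); b=[.5425,.2812]
robot.goto([*b,.14],down(-4.35)); robot.movel([*b,.100],max_speed=.1); robot.pause(.2)
print("stop",robot.movel([*b,.081],max_speed=.02,f_stop=12)); s=robot.observe(); print(s["tool_pos"],s["contact_force"])
robot.pause(.2); robot.movel([*b,.15],max_speed=.12)
robot.gripper_to(.05); robot.goto([.5357,.1915,.19],down(-4.35))
D.append(cam("wrist")); pickle.dump(D,open("w.pkl","wb"))
print([proj(*D[k][1:],[.5357,.1915,.107]).round(0) for k in (3,4,5)])
t=cam("scene")[0][130:200,340:440]
cv2.imwrite("pics/post.png",np.hstack([cv2.resize(D[5][0],(480,300)),cv2.copyMakeBorder(cv2.resize(t,(320,224)),0,76,0,0,0)])[:,:,::-1])
print(robot.observe()["time_s"])
E
```

```text
stop True
[0.54265048 0.28129953 0.08613825] [ 0.0269814  -0.21346672  5.32362275]
[array([312., 144.]), array([222., 109.]), array([318., 210.])]
27.6
```

View pics/post.png

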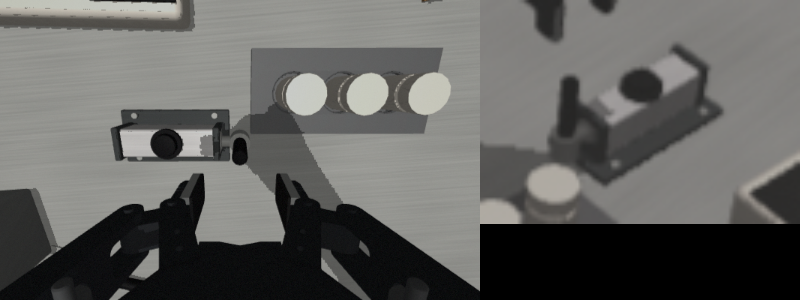

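The press bottomed with the fingertip at 61 mm, so the button went down its full 6 mm. The post top is at (239,155) in the half-scale picture, or (319,207) at full size, against a predicted (318,210). I'll grip and pull.

```bash
python3 - <<'E'
from h import *
import pickle
D=pickle.load(open("w.pkl","rb"))
print("post top",tri([ray(*D[3][1:],(313,143)),ray(*D[5][1:],(319,207))]))
p=np.array([.5357,.1915]); d=np.array([-.0758,-.9971])
robot.movel([*p,.088],max_speed=.08); robot.gripper_to(.005,force=80)
s=robot.observe(); p=np.array(s["tool_pos"][:2]); z=s["tool_pos"][2]; print(s["opening"],s["grip_force"],s["tool_pos"],s["contact_force"])
for a in (.05,.09,.13,.18):
    robot.movel([*(p+d*a),z],max_speed=.06); s=robot.observe(); print(a,((s["tool_pos"][:2]-p)@d).round(4),s["contact_force"].round(1),round(s["opening"],4))
robot.pause(.2)
print(robot.movel([*(p+d*.2),z],max_speed=.02,f_stop=15)); robot.pause(.3); s=robot.observe()
print(((s["tool_pos"][:2]-p)@d).round(4),s["contact_force"].round(1),s["opening"],s["grip_force"],s["time_s"])
t=cam("scene")[0][130:270,240:440]; u=cam("top")[0][150:250,180:360]
cv2.imwrite("pics/end.png",np.hstack([cv2.resize(t,(400,280)),cv2.copyMakeBorder(cv2.resize(u,(400,222)),0,58,0,0,0)])[:,:,::-1])
E
```

```text
post top (array([0.53627417, 0.19105724, 0.10048726]), [np.float64(0.3), np.float64(0.3)])
0.014374578868246873 77.86625504493713 [0.53587177 0.1909015  0.08851475] [-0.38898331 -1.4040113   5.73472365]
0.05 0.05 [-0.2  4.   1.8] 0.014
0.09 0.0896 [-0.2  4.3  1.3] 0.014
0.13 0.1277 [1.8 8.1 0.8] 0.0143
0.18 0.1772 [1.  9.2 0.6] 0.0139
False
0.1908 [ 2.2 20.4 -2.6] 0.014045275840389424 78.20564389228821 34.7
```

View pics/end.png

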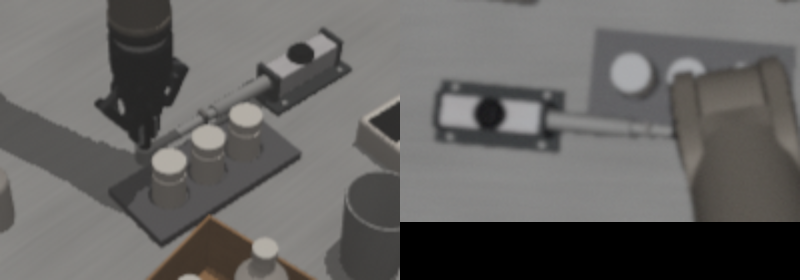

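The force rose to 20 N at 0.191 m of travel, so the bar is at its second stop. The picture shows both stages out, the post gripped at about (145,155) in the left half, and three upright jars. Handing in while holding.

```bash
python3 - <<'E'
from h import *
s=robot.observe(); print(s["contact_force"],s["tool_pos"]); print(robot.finish_job())
E
```

```text
[ 2.88804492 20.55981696 -2.71418432] [0.52133038 0.00062264 0.08829961]
the job is handed in; nothing more can be done
None
```

The job is handed in at about 35 s: both jars are seated in the tray, the button is pressed fully down, and the arm is holding the bar at its second stop (0.191 m of travel, 20 N pull).

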